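# Park a laboratory flywheel at its start mark and lock it with the index pin

## Robot

A 6-joint arm with a two-finger parallel gripper is mounted at the origin on the work surface. World frame = base frame: x ahead of the robot, y to its left, z up, the work surface at z = 0. Lengths are in m, angles in rad, forces in N, time in s.
With the tool pointing down it reaches from about 0.4 to 0.825 m from the base axis. Payload 7 kg.
Tool frame: the origin (TCP) lies midway between the tips of the shut fingers; the grasp point (between the pads) lies 19 mm behind it; z points along the fingers, x is the direction in which the jaws open and shut, and the axes are right-handed (so a half turn about z gives the same grasp; the last joint's range is limited). The gripper opens to 88 mm and grips with 3 to 60 N. Pads are 19 mm wide; open, the fingers measure 130 mm over their backs; the gripper's body (78 mm by 193 mm) begins 47 mm behind the grasp point.
Start: joints at [1.393, 0.359, 0.012, 0, -1.224, -0.288], TCP at [0.303, 0.603, 0.195] pointing down, gripper open.
Joint ranges: [-3.07, 3.07], [-1.43, 2.12], [-1.02, 1.25], [-3.03, 1.67], [-3.05, -0], [-3.03, 3.03]. Speed limits (rad/s): [2.39, 2.39, 3.01, 3.14, 3.14, 3.14].

## Interface

Orientations are given as a unit quaternion [w, x, y, z].
In Python, from plant import robot gives the robot as it stands.
- The arm moves only by the shell command python3 -m creep 'ROWS' [FORCE]. ROWS is a JSON object of lists of equal length, an entry for each row: "slide": the shift along the tool's x, y, z in m, a list of three; "dr": the turn, a rotation vector about the tool's x, y, z in degrees, a list of three; "fingers": the gripper's target within -1 to 1 (shut at 1, half-way at 0, fully open at -1). A call has 1 to 20 rows; each row is the pose to reach, as a shift and turn from the pose commanded when the call began, along the tool's axes at that moment; what a row does not reach only later rows make up. A row lasts 1/8 s, in which the tool goes at most 62.5 mm and 10.7 degrees, less where a joint would pass 70% of its speed; a pose out of reach is approached as far as the arm can. A call with a gripper value outside its range is refused whole. The fingers move at their own pace and stop on an object; FORCE is the grip in N (left out, the last holds). Time passes only in rows, so rows that repeat a pose let the fingers close. It gives the time, the measured TCP pose, the force and the opening at its end, in the units of the state.
- robot.state(): the state, without advancing time (a new reading comes with each control period).
- robot.camera(name): name is "scene" or "top"; returns the picture (400x640x3 uint8, red, green, blue); there is no depth.
- robot.get_calibration(name): a dict with "fx", "fy", "cx", "cy" (pixels), "R" (3x3) and "t" (3): a world point X has camera coordinates R X + t. Camera axes: x right, y down, z forward; pixel columns grow to the right and rows downward; lengths in m; the calibration is good to about 2 mm. A picture is of the moment at which its call begins. get_calibration takes no time and is no camera call.
- robot.job_done(): hands the job in, once; it reports no verdict.
The state is a dict: "time_s": time; "joint_pos": joint angles; "qvel": joint speeds; "joint_efforts": joint torques, N m; "ee_pos": TCP position; "tcp_rot": TCP orientation; "wrist_force": force on the tool from outside, world axes, zero at the start; "wrist_torque": the same for the moment, N m; "width": finger opening in m.
Only numpy, scipy, OpenCV 4.12 (cv2) and the standard library are available. Lean on these libraries where they do the work, as an engineer would, in place of code of your own. Each camera call takes 0.05 s, during which the arm holds its last target.

## Task

Set the flywheel up for its next run: turn it by its rim until the line engraved on the rim faces the fixed pointer, then take the locking pin (the one with the plain round knob) from the wooden block and put it down through the guide bush into the hole in the rim, fully home with its collar on the bush. The line was scribed by eye, so if the pin only stands on the rim, leave it standing in the bush and ease the wheel a few millimetres to and fro by its rim until the pin drops in by itself; never force the pin or the locked wheel, and leave the other things where they are.

Things in the scene. Friction and masses are not known exactly. Their poses are not given: they have to be found in the camera images.
- wheel_axis (a point): on the flywheel's upright axis, level with the rim's top, 80 mm above the table. Frame of the fixed stand (does not turn): x to the guide bush, y to the pointer. The bare aluminium wheel turns freely either way without stops, stays where it is left, and needs about 4 N at the rim (felt drag). Its rim is a plain ring of 95 mm outer, 73 mm inner radius, 22 mm thick, 34 mm tall.
- web_centre (a point): on the same axis, at the flat web inside the rim, 58 mm above the table: a clear recess 22 mm deep from the rim in to the hub (20 mm radius; nut up to 77 mm above the table). So the rim can be pinched from above, one finger outside, one in the recess, and led round. Six equal 11 mm upright through holes, 60 degrees apart, in the rim's top face on a circle of 84 mm radius.
- mark (a point): outer end (95 mm radius, top edge) of the one dark line, 2 mm wide, engraved across the rim's top face midway between two holes; turns with the wheel. Scribed by eye: with the line exactly at the pointer, a hole lies under the bush only to within 4 mm along the rim, either way. At the start it lies 0.4 to 1.5 rad counter-clockwise (from above) of the pointer.
- pointer_tip (a point): sharp inner tip of the flat steel pointer on a low post of the stand, 1.5 mm outside the rim's outer face, level with the rim's top; here the line must end. Pointer and post (24 mm wide, up to 84 mm above the table) stand outside the rim, a quarter turn counter-clockwise from the bush.
- bush_mouth (a point): centre of the upper mouth of the guide bush, 110 mm above the table, 84 mm from the wheel's axis: a fixed upright steel bush 32 mm in diameter, 26 mm tall, bored 11 mm through, its mouth countersunk to 17 mm over the top 4 mm, its underside 4 mm above the rim. It hangs from a 30 mm wide post outside the rim, 116 mm from the axis.
- lock_pin_knob (a point): centre of the locking pin's round knob, 22 mm in diameter, 28 mm tall (14 mm above and below this point). The underside of the pin's collar is 24 mm below this point. Standing on the rim in the bush, this point is about 42 mm above the bush's mouth; fully home, collar on the bush, 24 mm, and the pin then locks the wheel.
- lock_pin: the locking pin, loose, steel, about 0.09 kg; origin at the lower end of its shank, z up along it. Shank 10 mm, 48 mm long, its lower end flat and square; then a collar of 21 mm diameter, a neck, and the knob. Stands at first in one hole of the wooden block, collar on the block's top.
- rack: fixed wooden block 50 x 180 x 60 mm, origin at the centre of its underside, long side along its own y axis; three upright 12 mm holes at y = -58, 0 and +58 mm hold the locking pin, an eye post and a tall post, in any order.
- stand: the fixed grey cast stand with its three legs (at the bush, at the pointer and opposite), the guide bush, the pointer and their posts; origin on the wheel's axis at table height, x to the bush, y to the pointer.
- wheel: the flywheel; origin on its axis at table height. Its own x, y axes turn with it and are lined up with neither the line nor the holes.
- eye_post: loose steel post with a ring on top, 90 mm tall, standing in the block; origin at its lower end. Not needed.
- tall_post: loose plain steel post, 122 mm tall, standing in the block; origin at its lower end. Not needed.
- calculator: loose pocket calculator 150 x 78 x 14 mm lying left of the stand. Not needed.
- brass_mass: loose brass mass with a button on top, 42 mm in diameter, 49 mm tall, left of the stand. Not needed.
- ruler: loose flat ruler 310 x 30 x 3 mm lying beyond the stand. Not needed.
- notepad: loose notepad 210 x 148 x 12 mm with a yellow cover, lying left of the stand. Not needed.

How it is judged:
On the way:
1. the engraved line stands within 6 mm of the pointer's tip and the wheel is still, the locking pin not yet in the bush (horizontal distance between mark and pointer_tip below 0.006 m and angular speed of wheel below 0.03 rad/s and horizontal distance between lock_pin_knob and bush_mouth above 0.05 m), for 0.2 s.
At the end, for the whole second after the job is handed in: The locking pin is fully home: its collar on the bush (knob centre less than 26.5 mm above the bush's mouth, within 4 mm of its axis); the engraved line is within 8 mm of the pointer's tip; wheel and pin are at rest (z of lock_pin_knob in the frame of bush_mouth below 0.0265 m and horizontal distance between lock_pin_knob and bush_mouth below 0.004 m and horizontal distance between mark and pointer_tip below 0.008 m and angular speed of wheel below 0.03 rad/s and linear speed of lock_pin below 0.01 m/s); the robot touches nothing.
It fails at once if the pin is forced: it bears too hard, over 30 N on the wheel or 50 N on the bush (pressed down off the hole, or the locked wheel turned on) (contact force between lock_pin and wheel above 30 N or contact force between lock_pin and stand above 50 N).
It fails at once if another thing is disturbed: a post in the block moves over 15 mm, the calculator, the brass mass, the ruler or the notepad over 40 mm (distance of any of eye_post, tall_post from where it was at the start of the episode above 0.015 m or distance of any of calculator, brass_mass, ruler, notepad from where it was at the start of the episode above 0.04 m).
It also fails if it takes over 72 s, if anything falls off the work surface, if the arm or the gripper's body presses on something with over 40 N, if the wrist force passes 120 N, or if a joint passes its speed limit or range.

## Working session

There is one attempt and no reset: what is moved stays moved. The work goes in short steps, Python scripts to look and compute and a shell command to move; the robot and the scene stay as the last step left them, time stands still between calls to the robot, and variables do not carry over. Pictures are saved under pics/ and viewed, and the job is handed in when it is done.

```bash
ls; mkdir -p pics
python3 - <<'E'
from plant import robot
import cv2,json
print(robot.state())
for n in("scene","top"):
    im=robot.camera(n); cv2.imwrite(f"pics/{n}0.png",im[:,:,::-1]); c=robot.get_calibration(n); print(n,c)
E
```

```text
pics
{'time_s': 0.0, 'joint_pos': array([ 1.39307712e+00,  3.59395060e-01,  1.10870744e-02, -3.99789707e-04,
       -1.22410269e+00, -2.88069997e-01]), 'qvel': array([-0.00108824, -0.00042218, -0.00167468,  0.00160117, -0.00217961,
       -0.00050815]), 'joint_efforts': array([ 1.01264664e-03, -5.82710230e+01,  2.93047392e+01,  6.99697226e+00,
        6.80483630e-03, -1.60551522e-04]), 'ee_pos': array([0.30294781, 0.60259664, 0.19432078]), 'tcp_rot': array([-6.78438368e-04, -5.24761808e-01,  8.51248705e-01, -4.75997995e-04]), 'wrist_force': array([0.47469995, 0.17252463, 0.07921504]), 'wrist_torque': array([-0.04787861,  0.00526558, -0.01677265]), 'width': 0.08760982716862133}
scene {'fx': 384.21132106644495, 'fy': 384.21132106644495, 'cx': 316.08177516827436, 'cy': 199.9652151511968, 'R': array([[ 0.29074775,  0.95666163,  0.01625614],
       [ 0.64189159, -0.18242741, -0.74477878],
       [-0.70953572,  0.22697744, -0.66711341]]), 't': array([-0.20115175, -0.2892136 ,  1.40528109])}
top {'fx': 455.86015500190103, 'fy': 455.86015500190103, 'cx': 320.23710230150033, 'cy': 191.86024860387715, 'R': array([[ 1.01821851e-01, -9.94802528e-01,  4.91540522e-04],
       [-9.72857215e-01, -9.96788528e-02, -2.08837177e-01],
       [ 2.07800747e-01,  2.07859892e-02, -9.77950301e-01]]), 't': array([-0.02643824,  0.58025873,  1.27550293])}
```

View pics/scene0.png

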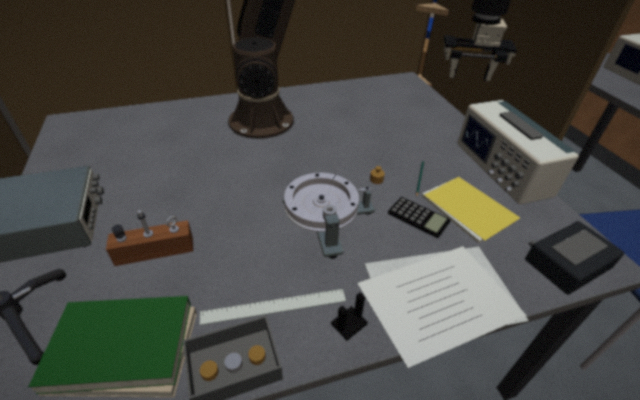

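View pics/top0.png

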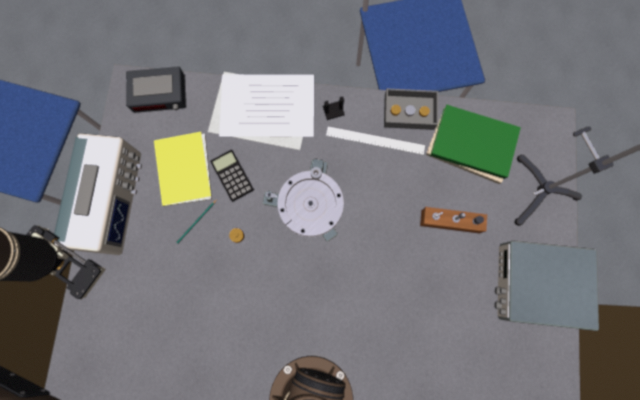

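The top view shows the wheel centred near (311,203), with the bush at (318,165), the pointer at (270,200) and the rack at (455,219). I'll zoom in on these.

Run:
```python
import cv2,numpy as np
t=cv2.imread("pics/top0.png");s=cv2.imread("pics/scene0.png")
cv2.imwrite("pics/z_top.png",cv2.resize(t[150:250,255:365],None,fx=6,fy=6,interpolation=cv2.INTER_CUBIC)[:600,:])
a=cv2.resize(s[160:265,270:390],None,fx=5,fy=5,interpolation=cv2.INTER_CUBIC)
cv2.imwrite("pics/z_sc.png",a)
b=cv2.resize(t[195:245,410:500],None,fx=6,fy=6,interpolation=cv2.INTER_CUBIC)
c=cv2.resize(s[200:270,100:200],None,fx=5.4,fy=4,interpolation=cv2.INTER_CUBIC)
cv2.imwrite("pics/z_r.png",np.vstack([b,c]))
```

```text
(no output)
```

View pics/z_top.png

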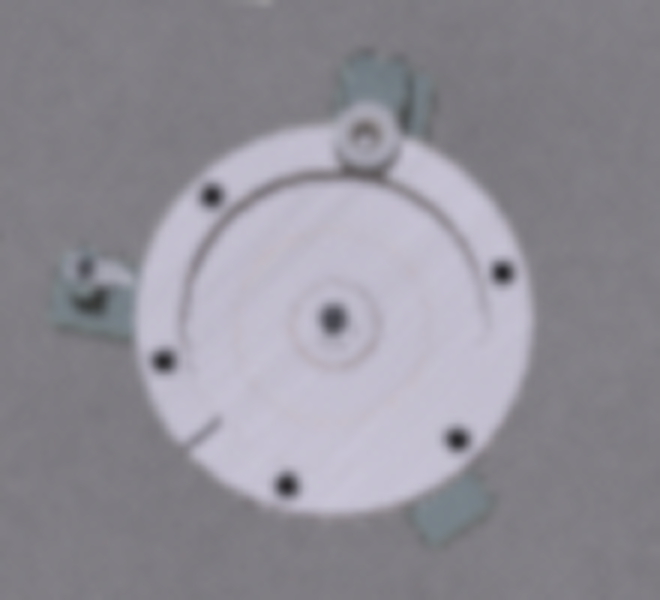

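View pics/z_sc.png

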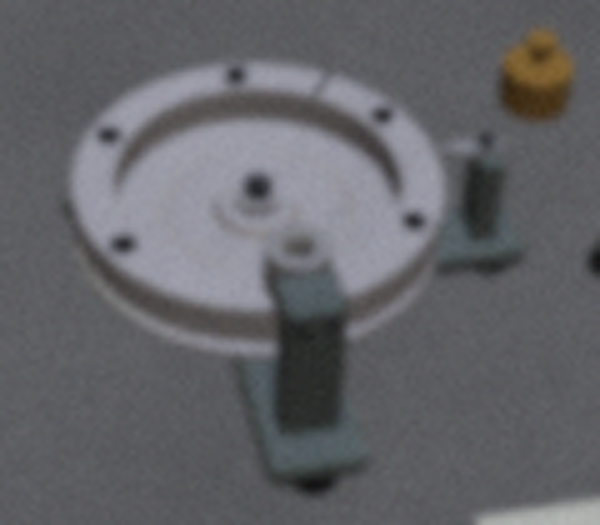

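View pics/z_r.png

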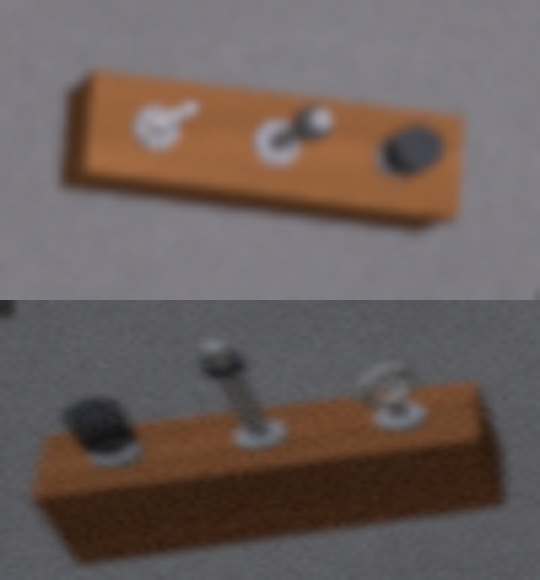

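Zoomed, I can see five holes (the sixth is near the bush), the line at lower left between two holes, the pointer's tip to the left, and the dark-knobbed pin at the right end of the block. Next I'll measure these by ray casting.

```bash
cat > h.py <<'E'
import numpy as np,cv2
from plant import robot
from scipy.optimize import least_squares
C={n:robot.get_calibration(n) for n in("scene","top")}
def plane(n,uv,z):
    c=C[n];d=c["R"].T@np.array([(uv[0]-c["cx"])/c["fx"],(uv[1]-c["cy"])/c["fy"],1]);o=-c["R"].T@c["t"]
    return o+d*(z-o[2])/d[2]
def proj(n,X):
    c=C[n];p=c["R"]@np.asarray(X)+c["t"];return np.array([c["fx"]*p[0]/p[2]+c["cx"],c["fy"]*p[1]/p[2]+c["cy"]])
def tri(a,b):
    A=np.zeros((3,3));v=np.zeros(3)
    for n,uv in(("scene",a),("top",b)):
        c=C[n];d=c["R"].T@np.array([(uv[0]-c["cx"])/c["fx"],(uv[1]-c["cy"])/c["fy"],1]);d/=np.linalg.norm(d);o=-c["R"].T@c["t"]
        P=np.eye(3)-np.outer(d,d);A+=P;v+=P@o
    return np.linalg.solve(A,v)
def darkc(g,u,v,r=3):   # darkness centroid about a rough pixel
    for _ in range(4):
        ui,vi=int(round(u)),int(round(v));w=g[vi-r:vi+r+1,ui-r:ui+r+1].astype(float)
        k=np.clip(np.median(w)-20-w,0,None);Y,X=np.mgrid[vi-r:vi+r+1,ui-r:ui+r+1]
        u,v=(k*X).sum()/k.sum(),(k*Y).sum()/k.sum()
    return u,v
def z2t(p): return (255+(p[0]+.5)/6-.5,150+(p[1]+.5)/6-.5)
def z2s(p): return (270+(p[0]+.5)/5-.5,160+(p[1]+.5)/5-.5)
E
python3 - <<'E'
from h import *
t=cv2.imread("pics/top0.png",0);s=cv2.imread("pics/scene0.png",0)
H=[(212,196),(163,360),(287,485),(458,438),(503,271)];HS=[(414,220),(382,115),(236,75),(109,134),(124,243)]
def fit(P,name):
    P=np.array(P)[:,:2]
    r=least_squares(lambda q:np.linalg.norm(P-q,axis=1)-.084,P.mean(0));print(name,r.x,r.fun*1e3);return r.x
for n,L,f,g in(("top",H,z2t,t),("scene",HS,z2s,s)):
    P=[plane(n,darkc(g,*f(p)),.08) for p in L];c=fit(P,n)
    print(np.degrees([np.arctan2(*(p[:2]-c)[::-1]) for p in P]))
c=fit([plane("top",darkc(t,*z2t(p)),.08) for p in H],"t")
def rep(nm,p):
    d=p[:2]-c;print(nm,p,"r",np.hypot(*d),"ang",np.degrees(np.arctan2(d[1],d[0])))
rep("mark out t",plane("top",z2t((190,447)),.08));rep("mark in t",plane("top",z2t((220,418)),.08))
rep("mark s",plane("scene",z2s((332,73)),.08));rep("mark in s",plane("scene",z2s((318,95)),.08))
rep("ptr t",plane("top",z2t((130,285)),.08));rep("ptr s",plane("scene",z2s((448,150)),.08))
rep("bush t",plane("top",z2t((366,137)),.11));rep("bush s",plane("scene",z2s((299,244)),.11))
rep("bush tri",tri(z2s((299,244)),z2t((366,137))))
# knob
k=lambda p:(410+(p[0]+.5)/6-.5,195+(p[1]+.5)/6-.5)
ks=lambda p:(100+(p[0]+.5)/5.4-.5,200+(p[1]-300+.5)/4-.5)
print("knob tri",tri(ks((99,427)),k((413,149))))
print("knob top plane .098",plane("top",k((420,145)),.098), "scene", plane("scene",ks((96,412)),.098))
for q in[(92,72),(463,115),(455,215),(85,180)]: print("rack corner",plane("top",k(q),.06))
E
```

```text
top [0.54221383 0.0580845 ] [-0.04256439 -0.07337968  0.06840962 -0.11121604 -0.00488044]
[  50.67764849  110.63867002  170.81504098 -129.25657307  -69.16193963]
scene [0.53955045 0.05765602] [ 0.77608719 -0.94070495  0.70456547  0.05450749 -0.22365249]
[  50.72416421  109.81326742  170.37511912 -129.4671038   -68.80465371]
t [0.54221383 0.0580845 ] [-0.04256439 -0.07337968  0.06840962 -0.11121604 -0.00488044]
mark out t [0.47275938 0.11912988 0.08      ] r 0.09246869788067444 ang 138.6868915730922
mark in t [0.48801308 0.10656606 0.08      ] r 0.07271989790550645 ang 138.1879625915639
mark s [0.4689843  0.12311403 0.08      ] r 0.09793571565739156 ang 138.3941765300103
mark in s [0.48507242 0.10957321 0.08      ] r 0.07691702713229097 ang 137.97876663319028
ptr t [0.54770819 0.15701025 0.08      ] r 0.0990782168906098 ang 86.82104776408103
ptr s [0.54683501 0.16004873 0.08      ] r 0.10206890322211155 ang 87.40504205551534
bush t [0.62457816 0.05073407 0.11      ] r 0.08269166565086455 ang -5.099730096993843
bush s [0.62365239 0.05150525 0.11      ] r 0.08170388739182884 ang -4.618775125496914
bush tri [0.6244387  0.05094614 0.11082271] r 0.08253414792463394 ang -4.96169789466091
knob tri [ 0.54084622 -0.42314969  0.0861773 ]
knob top plane .098 [ 0.54084917 -0.42208471  0.098     ] scene [ 0.54111851 -0.42100977  0.098     ]
rack corner [ 0.56764581 -0.27523421  0.06      ]
rack corner [ 0.56481637 -0.45515197  0.06      ]
rack corner [ 0.51565236 -0.45258739  0.06      ]
rack corner [ 0.51446636 -0.27473808  0.06      ]
```

Run:
```python
import cv2,numpy as np
t=cv2.imread("pics/top0.png");s=cv2.imread("pics/scene0.png")
z=lambda i,y,x,h=24,w=32:cv2.resize(i[y:y+h,x:x+w],None,fx=12,fy=12,interpolation=cv2.INTER_CUBIC)
cv2.imwrite("pics/z2.png",np.vstack([np.hstack([z(t,185,256),z(t,160,300)]),np.hstack([z(s,178,345),z(s,200,315)])]))
```

```text
(no output)
```

View pics/z2.png

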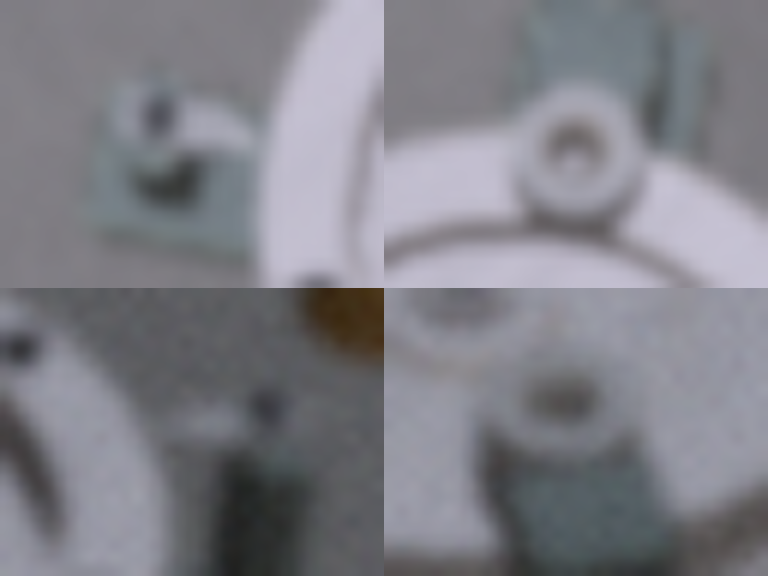

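Run:
```python
from h import *
c=np.array([.5415,.0580])
for cn,c in (("top",np.array([.5422,.0581])),("scene",np.array([.53955,.05766]))):
    b,p=((315.3,172.04),(276.5,196.2)) if cn=="top" else ((329.4,208.5),(358.7,189.8))
    for nm,q,z in(("bush",b,.11),("ptr",p,.08)):
        X=plane(cn,q,z);d=X[:2]-c;print(cn,nm,X,np.hypot(*d),np.degrees(np.arctan2(d[1],d[0])))
```

```text
top bush [0.62559748 0.05165236 0.11      ] 0.08364634627656978 -4.420865497492389
top ptr [0.55036182 0.15660967 0.08      ] 0.09884720771381307 85.26369372929341
scene bush [0.62397814 0.05139698 0.11      ] 0.08466012345404919 -4.242526258019577
scene ptr [0.54723053 0.15849443 0.08      ] 0.10112652236124761 85.64420554733158
```

```bash
cat >> h.py <<'E'
from scipy.spatial.transform import Rotation as Ro
def toolR(yaw): # tool pointing down, x axis at yaw deg
    a=np.radians(yaw);x=np.array([np.cos(a),np.sin(a),0]);z=np.array([0,0,-1.]);return np.c_[x,np.cross(z,x),z]
def go(p,yaw,st=None,cmd=None):
    if cmd is None:
        st=robot.state();q=st["tcp_rot"];R0=Ro.from_quat([q[1],q[2],q[3],q[0]]).as_matrix();p0=st["ee_pos"]
    else: p0=np.array(cmd[0]);R0=toolR(cmd[1])
    print("slide",np.round(R0.T@(np.array(p)-p0),4).tolist(),"dr",np.round(Ro.from_matrix(R0.T@toolR(yaw)).as_rotvec(degrees=True),2).tolist())
def st():
    s=robot.state();q=s["tcp_rot"];R=Ro.from_quat([q[1],q[2],q[3],q[0]]).as_matrix()
    print("t",round(s["time_s"],2),"p",np.round(s["ee_pos"],4),"yaw",round(np.degrees(np.arctan2(R[1,0],R[0,0])),2),"z",np.round(R[:,2],4),"F",np.round(s["wrist_force"],1),"w",round(s["width"],4),"q",np.round(s["joint_pos"],2))
E
python3 -c "
from h import *
st();go([.457,.058,.150],-180)"
```

```text
t 0.1 p [0.303  0.6026 0.1944] yaw -116.69 z [-5.0e-04 -1.4e-03 -1.0e+00] F [ 0.1 -0.3 -0. ] w 0.0875 q [ 1.39  0.36  0.01 -0.   -1.22 -0.29]
slide [0.4173, -0.3823, 0.0451] dr [-0.05, -0.07, 63.31]
```

```bash
python3 -m creep '{"slide":[[0.417,-0.382,0],[0.417,-0.382,0],[0.417,-0.382,0],[0.417,-0.382,0],[0.417,-0.382,0],[0.417,-0.382,0],[0.417,-0.382,0],[0.417,-0.382,0],[0.417,-0.382,0.045],[0.417,-0.382,0.045],[0.417,-0.382,0.045],[0.417,-0.382,0.045],[0.417,-0.382,0.045],[0.417,-0.382,0.045]],"dr":[[0,0,63.3],[0,0,63.3],[0,0,63.3],[0,0,63.3],[0,0,63.3],[0,0,63.3],[0,0,63.3],[0,0,63.3],[0,0,63.3],[0,0,63.3],[0,0,63.3],[0,0,63.3],[0,0,63.3],[0,0,63.3]],"fingers":[0,0,0,0,0,0,0,0,0,0,0,0,0,0]}' 15; python3 -c "
from h import *
st();cv2.imwrite('pics/s1.png',cv2.resize(robot.camera('scene')[100:280,200:420,::-1],None,fx=3.3,fy=3.3));go([.457,.058,.064],-180)"
```

```text
time_s: 1.85
ee_pos: [0.4573, 0.0598, 0.1507]
tcp_rot: [0.0, -0.001, 1.0, 0.0]
wrist_force: [0.1, -0.2, 0.3]
width: 0.0437
t 1.85 p [0.4573 0.0598 0.1507] yaw -179.91 z [ 7.e-04  5.e-04 -1.e+00] F [ 0.1 -0.2  0.3] w 0.0437 q [ 0.56  0.04 -0.51  0.   -1.03 -0.56]
slide [0.0004, -0.0017, 0.0866] dr [0.02, 0.04, 0.08]
```

View pics/s1.png

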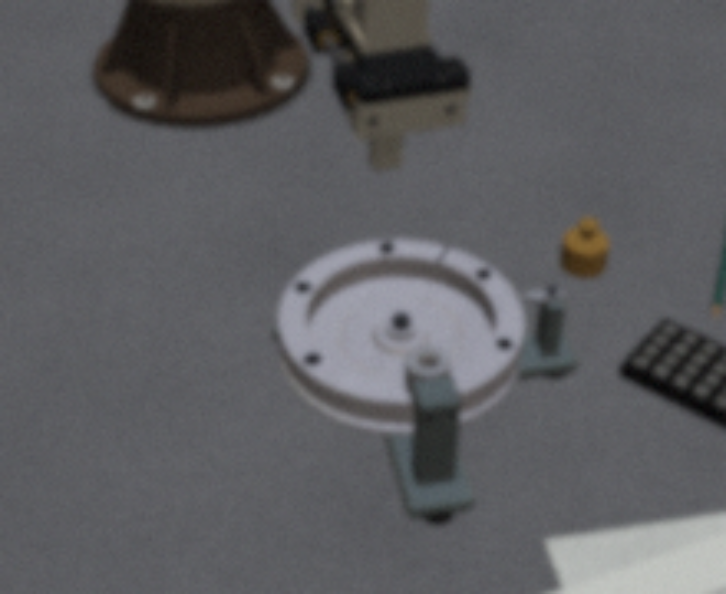

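```bash
python3 -c "
from h import *
print((proj('scene',[.457,.058,.15])-[200,100])*3.3)
st()"
```

```text
[369.86284265 179.17586581]
t 1.9 p [0.4573 0.0597 0.1506] yaw -179.92 z [ 7.e-04  4.e-04 -1.e+00] F [ 0.6 -0.5 -0.5] w 0.0438 q [ 0.56  0.04 -0.51  0.   -1.03 -0.56]
```

```bash
python3 -m creep '{"slide":[[0,-0.0015,0.04],[0,-0.0015,0.07],[0,-0.0015,0.085],[0,-0.0015,0.085],[0,-0.0015,0.085],[0,-0.0015,0.085],[0,-0.0015,0.085],[0,-0.0015,0.085]],"dr":[[0,0,0],[0,0,0],[0,0,0],[0,0,0],[0,0,0],[0,0,0],[0,0,0],[0,0,0]],"fingers":[0,0,0,0,1,1,1,1]}' 15; python3 -c "
from h import *
st()
R0=toolR(-180);c=np.array([.541,.058])
for i in range(0,11):
    a=np.radians(180-5.46*i); p=np.array([*(c+.084*np.array([np.cos(a),np.sin(a)])),0]);p0=np.array([.457,.058,0]);print(i,np.round(R0.T@(p-p0),4),5.46*i)
"
```

```text
time_s: 2.9
ee_pos: [0.4573, 0.0575, 0.0656]
tcp_rot: [0.0, -0.0, 1.0, 0.0]
wrist_force: [1.5, -0.5, 0.5]
width: 0.0093
t 2.9 p [0.4573 0.0575 0.0656] yaw -179.99 z [ 6.e-04  4.e-04 -1.e+00] F [ 1.5 -0.5  0.5] w 0.0093 q [ 0.55  0.14 -0.62 -0.   -0.81 -0.55]
0 [-0.  0.  0.] 0.0
1 [-0.0004  0.008   0.    ] 5.46
2 [-0.0015  0.0159  0.    ] 10.92
3 [-0.0034  0.0237  0.    ] 16.38
4 [-0.006   0.0312  0.    ] 21.84
5 [-0.0094  0.0385  0.    ] 27.3
6 [-0.0134  0.0455  0.    ] 32.76
7 [-0.018  0.052  0.   ] 38.22
8 [-0.0233  0.058   0.    ] 43.68
9 [-0.029   0.0635  0.    ] 49.14
10 [-0.0353  0.0685  0.    ] 54.6
```

```bash
python3 -c "
from h import *
cv2.imwrite('pics/s2.png',cv2.resize(robot.camera('scene')[100:280,200:420,::-1],None,fx=3.3,fy=3.3));st()
cv2.imwrite('pics/t2.png',cv2.resize(robot.camera('top')[130:300,220:420,::-1],None,fx=3.3,fy=3.3))"
```

```text
t 2.95 p [0.4573 0.0575 0.0655] yaw -179.99 z [ 4.e-04  2.e-04 -1.e+00] F [-0.5 -1.2  0.5] w 0.0054 q [ 0.55  0.14 -0.62 -0.   -0.81 -0.55]
```

View pics/s2.png

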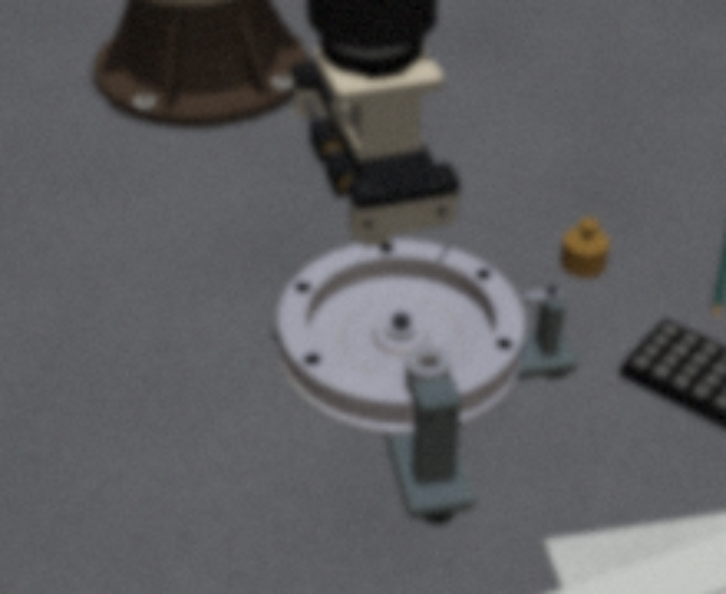

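View pics/t2.png

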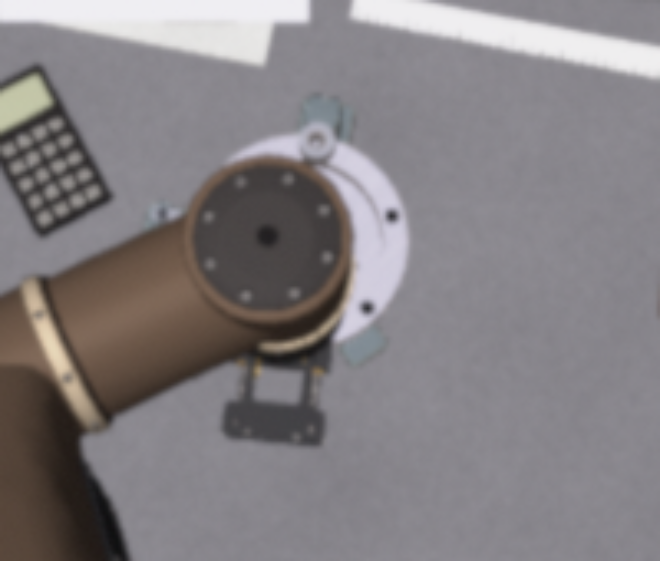

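```bash
python3 -c "
from h import *
for X in ([.435,.06,.15],[.457,.06,.15],[.479,.06,.15],[.50,.06,.15],[0,0,0],[.457,.0575,.132],[.457,.0575,.0655]): print(X,proj('scene',X),(proj('scene',X)-[200,100])*3.3,(proj('top',X)-[220,130])*3.3)
"
```

```text
[0.435, 0.06, 0.15] [310.43818794 149.51219293] [364.4460202  163.39023667] [279.30850133 351.75548453]
[0.457, 0.06, 0.15] [312.8206063  154.17561589] [372.30800078 178.77953244] [282.25143409 324.92169834]
[0.479, 0.06, 0.15] [315.27900089 158.98775719] [380.42070293 194.65959874] [285.17248328 298.28744756]
[0.5, 0.06, 0.15] [317.69991535 163.72653368] [388.40972067 210.29756115] [287.94056684 273.04794391]
[0, 0, 0] [261.08581754 120.8926788 ] [201.5831979   68.94584004] [299.6009623  888.50068412]
[0.457, 0.0575, 0.132] [311.83253489 159.99046763] [369.04736514 197.96854319] [285.93714235 328.06832245]
[0.457, 0.0575, 0.0655] [311.61657837 179.7952692 ] [368.33470863 263.32438835] [288.12991248 337.88179365]
```

```bash
python3 -c "
from h import *
R=toolR(-116.7)
for d in (.044,.065): 
  for s in (1,-1):
    X=np.array([.303,.603,.195])+R[:,0]*s*d; print(X,proj('scene',X),proj('top',X))
im=cv2.imread('pics/scene0.png');a=cv2.resize(im[0:100,420:540],None,fx=5,fy=5)
t=cv2.imread('pics/top0.png');b=cv2.resize(t[210:330,0:130],None,fx=4,fy=4)
cv2.imwrite('pics/z3.png',a);cv2.imwrite('pics/z4.png',b)
"
```

```text
[0.28322996 0.56369166 0.195     ] [451.47193544  86.35665695] [ 99.97016151 273.85098091]
[0.32277004 0.64230834 0.195     ] [480.57995197  88.94155518] [ 72.81071912 255.04305904]
[0.27379427 0.54493086 0.195     ] [444.59863458  85.74628272] [106.51997638 278.38672964]
[0.33220573 0.66106914 0.195     ] [487.60003835  89.5649645 ] [ 66.39721807 250.60170766]
```

View pics/z3.png

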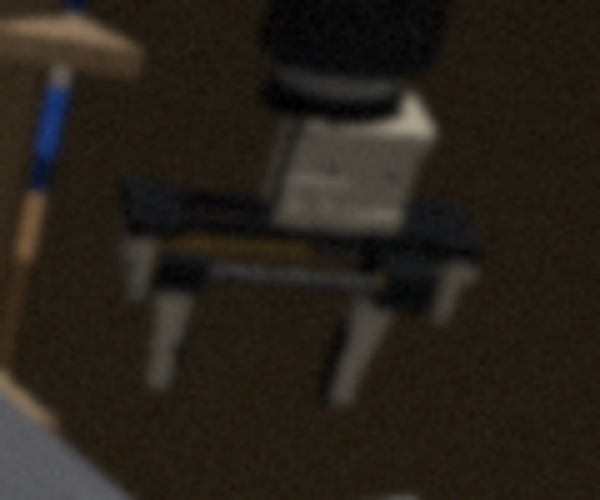

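View pics/z4.png

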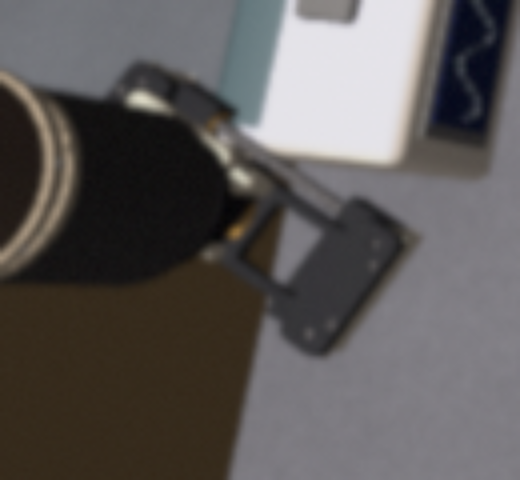

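```bash
python3 -c "
from h import *
R=toolR(-116.7)
for z in (.261,.29,.296,.325): 
    X=np.array([.303,.603,z])+R[:,0]*.096; print('end',X,proj('top',X),proj('scene',X))
    X=np.array([.303,.603,z])-R[:,0]*.096; print('end-',X,proj('top',X),proj('scene',X))
s=robot.state();print(s['joint_pos'])
for z in (.132,.16,.167,.19):
  for dx in(.096,-.096): X=np.array([.4573+dx,.0575,z]);print(X,(proj('scene',X)-[200,100])*3.3,(proj('top',X)-[220,130])*3.3)
"
```

```text
end [0.25986538 0.51723635 0.261     ] [104.11588298 284.87289763] [439.33579512  64.27346795]
end- [0.34613462 0.68876365 0.261     ] [ 41.63352518 241.44552506] [505.39174873  69.72966618]
end [0.25986538 0.51723635 0.29      ] [ 98.3213179  284.75656268] [441.57684732  54.73187591]
end- [0.34613462 0.68876365 0.29      ] [ 34.31086987 240.18914976] [508.81569338  60.09274437]
end [0.25986538 0.51723635 0.296     ] [ 97.08339007 284.73170935] [442.05000295  52.71734984]
end- [0.34613462 0.68876365 0.296     ] [ 32.74747608 239.92091245] [509.53888308  58.05727847]
end [0.25986538 0.51723635 0.325     ] [ 90.89976464 284.6075634 ] [444.38453475  42.77775537]
end- [0.34613462 0.68876365 0.325     ] [ 24.94331015 238.58192257] [513.1085483   48.01021635]
[ 5.54222948e-01  1.38957180e-01 -6.22460916e-01  4.07384662e-06
 -8.09119182e-01 -5.54082486e-01]
[0.5533 0.0575 0.132 ] [405.88452721 271.93816635] [298.330857  214.4793908]
[0.3613 0.0575 0.132 ] [337.08354645 133.78467312] [273.21874512 444.63298399]
[0.5533 0.0575 0.16  ] [406.97621581 241.98969222] [297.62821537 207.58709525]
[0.3613 0.0575 0.16  ] [336.81642684 105.257027  ] [271.91736989 442.78310128]
[0.5533 0.0575 0.167 ] [407.25610743 234.31137912] [297.44766017 205.81600776]
[0.3613 0.0575 0.167 ] [336.74816275  97.96660825] [271.58265601 442.3073112 ]
[0.5533 0.0575 0.19  ] [408.19622442 208.52099425] [296.8399736  199.85513778]
[0.3613 0.0575 0.19  ] [336.51953027  73.54928219] [270.45520886 440.70466427]
```

The fingers closed on nothing. In both views the tool looks about 30 mm higher than reported. I'll open the fingers and check their tips directly.

```bash
python3 -m creep '{"slide":[[0,0,0],[0,0,0],[0,0,0],[0,0,0]],"dr":[[0,0,0],[0,0,0],[0,0,0],[0,0,0]],"fingers":[0,0,0,0]}' 15; python3 -c "
from h import *
st()
cv2.imwrite('pics/s4.png',cv2.resize(robot.camera('scene')[130:240,250:370,::-1],None,fx=5.4,fy=5.4,interpolation=2))
for z in (.0655,.0955): print((proj('scene',[.479+.01,.0575,z])-[250,130])*5.4)"
```

```text
time_s: 3.5
ee_pos: [0.4572, 0.0574, 0.0652]
tcp_rot: [-0.0, -0.0, 1.0, -0.0]
wrist_force: [-0.4, 0.7, 0.5]
width: 0.037
t 3.5 p [0.4572 0.0574 0.0652] yaw -179.99 z [-1.e-04 -1.e-04 -1.e+00] F [-0.4  0.7  0.5] w 0.037 q [ 0.55  0.14 -0.62 -0.   -0.81 -0.55]
[350.98023817 307.95675879]
[351.86795145 260.56503979]
```

View pics/s4.png

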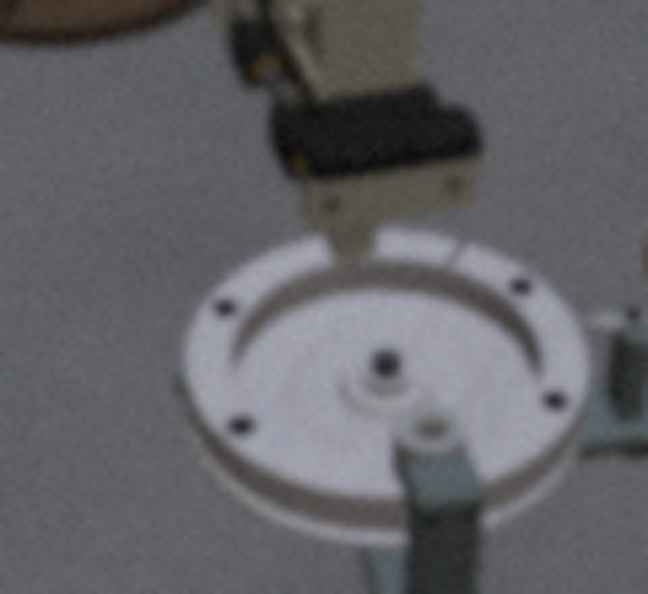

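```bash
python3 -m creep '{"slide":[[0,0,0.01],[0,0,0.02],[0,0,0.02],[0,0,0.02]],"dr":[[0,0,0],[0,0,0],[0,0,0],[0,0,0]],"fingers":[0,0,0,0]}' 15; python3 -c "
from h import *
st()
cv2.imwrite('pics/s5.png',cv2.resize(robot.camera('scene')[130:240,250:370,::-1],None,fx=5.4,fy=5.4,interpolation=2))
for z in (.045,.075): print((proj('scene',[.479+.01,.0575,z])-[250,130])*5.4)"
```

```text
time_s: 4.05
ee_pos: [0.4572, 0.0574, 0.0451]
tcp_rot: [-0.0, -0.0, 1.0, -0.0]
wrist_force: [1.0, -0.4, 0.9]
width: 0.0437
t 4.05 p [0.4572 0.0574 0.0451] yaw -179.98 z [-4.e-04 -4.e-04 -1.e+00] F [ 1.  -0.4  0.9] w 0.0437 q [ 0.55  0.17 -0.65  0.   -0.76 -0.55]
[350.39325866 339.29341753]
[351.25758329 293.15033192]
```

View pics/s5.png

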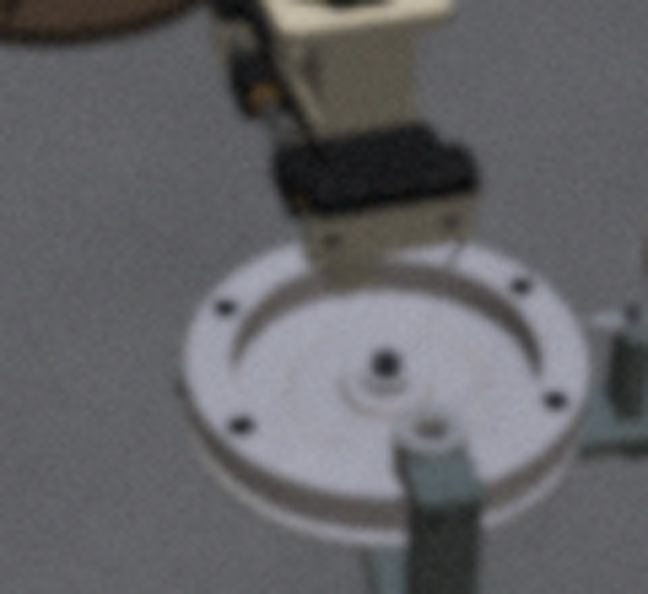

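The reported z is below the web, yet nothing is touching, so the tool really is about 30 mm higher than it reports. I'll go down a little more and close.

```bash
python3 -m creep '{"slide":[[0,0,0.004],[0,0,0.008],[0,0,0.008],[0,0,0.008],[0,0,0.008],[0,0,0.008],[0,0,0.008]],"dr":[[0,0,0],[0,0,0],[0,0,0],[0,0,0],[0,0,0],[0,0,0],[0,0,0]],"fingers":[0,0,1,1,1,1,1]}' 15; python3 -c "
from h import *
st()"
```

```text
time_s: 4.97
ee_pos: [0.4581, 0.0577, 0.0375]
tcp_rot: [0.001, -0.0, 1.0, 0.0]
wrist_force: [5.5, -1.2, -4.4]
width: 0.0221
t 4.97 p [0.4581 0.0577 0.0375] yaw -179.97 z [ 1.5e-03  5.0e-04 -1.0e+00] F [ 5.5 -1.2 -4.4] w 0.0221 q [ 0.55  0.18 -0.65  0.   -0.73 -0.55]
```

```bash
python3 -m creep '{"slide":[[-0.001,0.004,0],[-0.0014,0.008,0],[-0.0025,0.0159,0],[-0.0044,0.0237,0],[-0.007,0.0312,0],[-0.0104,0.0385,0],[-0.0144,0.0455,0],[-0.019,0.052,0],[-0.0243,0.058,0],[-0.030,0.0635,0],[-0.0363,0.0685,0],[-0.0363,0.0685,0],[-0.0363,0.0685,0]],"dr":[[0,0,2.73],[0,0,5.46],[0,0,10.9],[0,0,16.4],[0,0,21.8],[0,0,27.3],[0,0,32.8],[0,0,38.2],[0,0,43.7],[0,0,49.1],[0,0,54.6],[0,0,54.6],[0,0,54.6]],"fingers":[1,1,1,1,1,1,1,1,1,1,1,1,1]}' 15
python3 - <<'E'
from h import *
st()
for n in("scene","top"): cv2.imwrite(f'pics/{n}6.png',robot.camera(n)[:,:,::-1])
cv2.imwrite('pics/s6.png',cv2.resize(cv2.imread('pics/scene6.png')[140:240,260:380],None,fx=5.4,fy=5.4,interpolation=2))
E
```

```text
time_s: 6.6
ee_pos: [0.4935, 0.1266, 0.0375]
tcp_rot: [-0.0, 0.458, 0.889, 0.001]
wrist_force: [-1.9, 5.4, 2.3]
width: 0.022
t 6.6 p [0.4935 0.1266 0.0375] yaw 125.52 z [ 6.0e-04  1.3e-03 -1.0e+00] F [-1.9  5.4  2.3] w 0.022 q [ 0.64  0.25 -0.55 -0.   -0.76 -1.59]
```

View pics/s6.png

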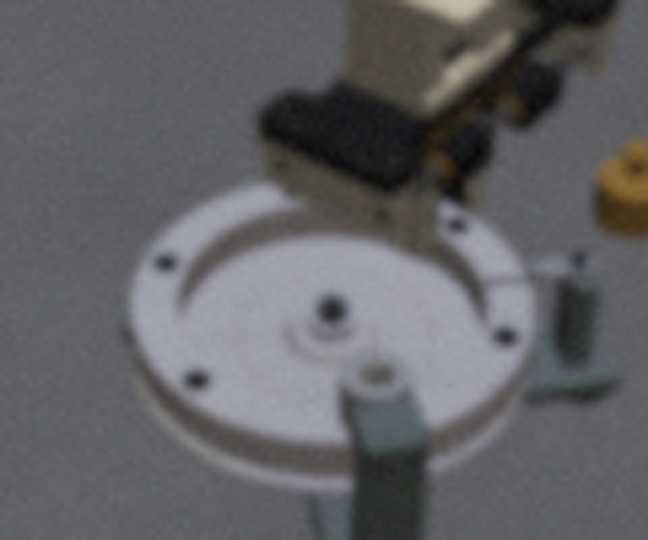

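Run:
```python
from h import *
s=cv2.imread("pics/scene6.png",0);c=np.array([.53955,.05766])
for p in[(505,337),(458,225),(166,262),(197,380)]:
    q=darkc(s,260+(p[0]+.5)/5.4-.5,140+(p[1]+.5)/5.4-.5);d=plane("scene",q,.08)[:2]-c;print("hole",np.hypot(*d),np.degrees(np.arctan2(d[1],d[0])))
for p in[(488,279),(535,276),(545,272)]:
    q=260+(p[0]+.5)/5.4-.5,140+(p[1]+.5)/5.4-.5;d=plane("scene",q,.08)[:2]-c;print("line",np.hypot(*d),np.degrees(np.arctan2(d[1],d[0])))
```

```text
hole 0.08482865594692901 55.63572155902751
hole 0.10724909127439317 127.42964685733786
hole 0.08337444053787085 -124.39561885374881
hole 0.08401337965206528 -63.88160545688025
line 0.07715483086164046 84.83172856266712
line 0.10002027573442371 83.6629113398446
line 0.10559256047063635 84.79219627456303
```

Scene view: the line meets the pointer near (535,276). The hole angles put one hole at −4.2°, and the bush is at −4.3°. I'll release, lift and travel to the block, then check from the top.

```bash
python3 -c "
from h import *
go([.541,-.4225,.21],-180,cmd=([.4933,.1265,.0373],125.4))"
```

```text
slide [-0.4751, -0.2791, -0.1727] dr [0.0, 0.0, -54.6]
```

```bash
python3 -m creep '{"slide":[[0,0,0],[0,0,0],[0,0,0],[0,0,0],[0,0,-0.04],[0,0,-0.09],[0,0,-0.14],[0,0,-0.173],[-0.475,-0.279,-0.173],[-0.475,-0.279,-0.173],[-0.475,-0.279,-0.173],[-0.475,-0.279,-0.173],[-0.475,-0.279,-0.173],[-0.475,-0.279,-0.173],[-0.475,-0.279,-0.173],[-0.475,-0.279,-0.173],[-0.475,-0.279,-0.173],[-0.475,-0.279,-0.173],[-0.475,-0.279,-0.173],[-0.475,-0.279,-0.173]],"dr":[[0,0,0],[0,0,0],[0,0,0],[0,0,0],[0,0,0],[0,0,0],[0,0,0],[0,0,0],[0,0,-54.6],[0,0,-54.6],[0,0,-54.6],[0,0,-54.6],[0,0,-54.6],[0,0,-54.6],[0,0,-54.6],[0,0,-54.6],[0,0,-54.6],[0,0,-54.6],[0,0,-54.6],[0,0,-54.6]],"fingers":[0,0,0,0,0,0,0,0,0,0,0,0,0,0,0,0,0,0,0,0]}' 15
python3 - <<'E'
from h import *
st()
for n in("scene","top"): cv2.imwrite(f'pics/{n}7.png',robot.camera(n)[:,:,::-1])
t=cv2.imread('pics/top7.png');s=cv2.imread('pics/scene7.png')
cv2.imwrite('pics/t7.png',cv2.resize(t[150:250,255:365],None,fx=6,fy=6,interpolation=2))
cv2.imwrite('pics/s7.png',cv2.resize(s[130:280,80:280],None,fx=4,fy=4,interpolation=2))
E
```

```text
time_s: 9.2
ee_pos: [0.541, -0.4225, 0.2099]
tcp_rot: [-0.0, 0.0, 1.0, 0.0]
wrist_force: [0.2, 0.2, 0.6]
width: 0.0438
t 9.2 p [ 0.541  -0.4225  0.2099] yaw 180.0 z [-6.e-04  4.e-04 -1.e+00] F [0.2 0.2 0.6] w 0.0438 q [-0.38  0.37  0.06 -0.   -1.26  0.38]
```

View pics/t7.png

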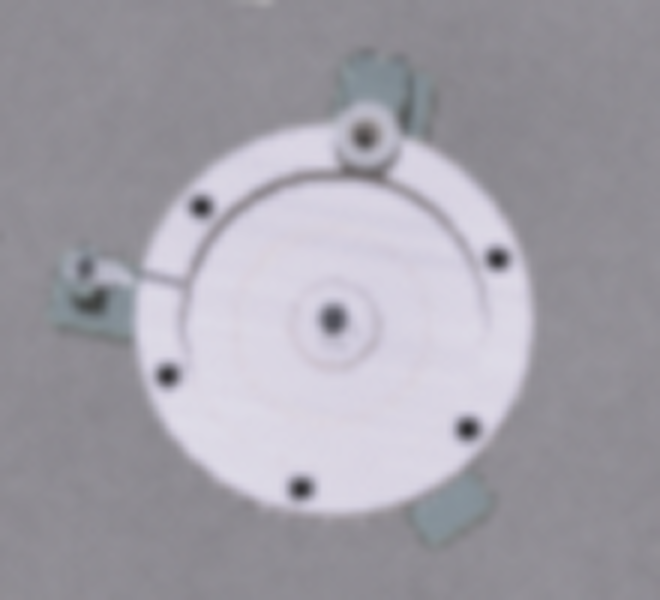

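View pics/s7.png

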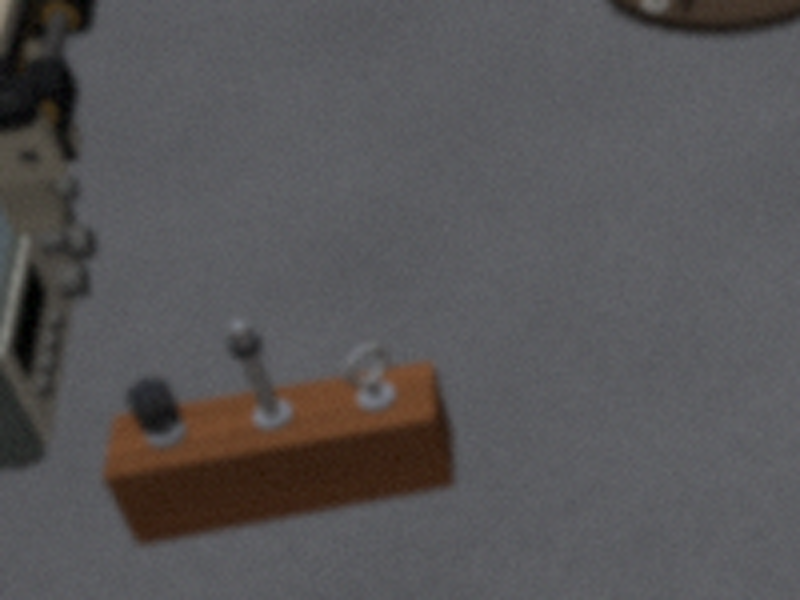

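Run:
```python
from h import *
t=cv2.imread("pics/top7.png",0);c=np.array([.5422,.0581])
P=[]
for p in[(201,207),(167,375),(301,488),(468,429),(498,259)]:
    d=plane("top",darkc(t,*z2t(p)),.08)[:2];P.append(d)
P=np.array(P);r=least_squares(lambda q:np.linalg.norm(P-q,axis=1)-.084,c);c=r.x;print(c)
print(np.degrees(np.arctan2(*(P-c).T[::-1])))
for p in[(137,270),(183,284)]:
    d=plane("top",z2t(p),.08)[:2]-c;print("line",np.hypot(*d),np.degrees(np.arctan2(d[1],d[0])))
for z in(.21,.24,.276,.3):
    print(z,(proj("scene",[.541,-.4225,z])-[80,130])*4,(proj("scene",[.541+.096,-.4225,z])-[80,130])*4, proj("top",[.541,-.4225,z]))
for z in(.1,.15): print("box corner",plane("top",(510,245),z),plane("top",(500,320),z))
print("tall top",tri((80+238/4,130+328/4),(410+318/6,195+122/6)))
print("pin grip pt", (proj("scene",[.541,-.4225,.084])-[80,130])*4)
a=cv2.imread("pics/top7.png")[170:330,400:600];cv2.imwrite("pics/t7b.png",cv2.resize(a,None,fx=3.6,fy=3.6,interpolation=2))
```

```text
[0.54219102 0.05821869]
[  55.67794585  115.63702215  175.50125457 -124.3355879   -64.27950667]
line 0.09723445134360484 82.2166705652498
line 0.07401578561355715 83.32789390453082
0.21 [ 74.31747861 238.22594887] [ 51.50325635 366.29641504] [494.63743045 212.13385325]
0.24 [ 52.54848793 192.27512055] [ 26.95298106 319.53268944] [499.11420446 210.15801095]
0.276 [ 24.87434843 133.85947549] [ -4.43390651 259.74648418] [504.7989317  207.64903359]
0.3 [ 5.40688862 92.76680764] [-26.63276658 217.46176887] [508.79356129 205.88598767]
box corner [ 0.47530411 -0.5076033   0.1       ] [ 0.27092535 -0.48396682  0.1       ]
box corner [ 0.46847936 -0.4873983   0.15      ] [ 0.27215607 -0.46469345  0.15      ]
tall top [ 0.53961132 -0.36552501  0.13042815]
pin grip pt [154.80392514 408.11985623]
```

View pics/t7b.png

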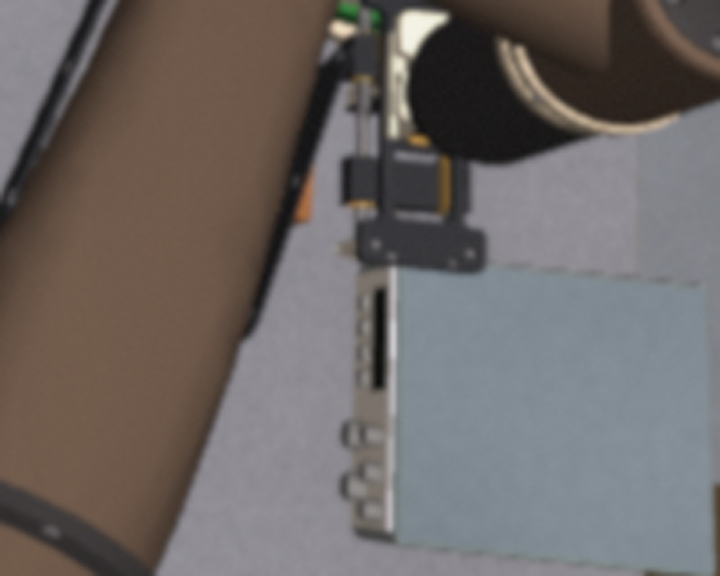

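View pics/scene7.png

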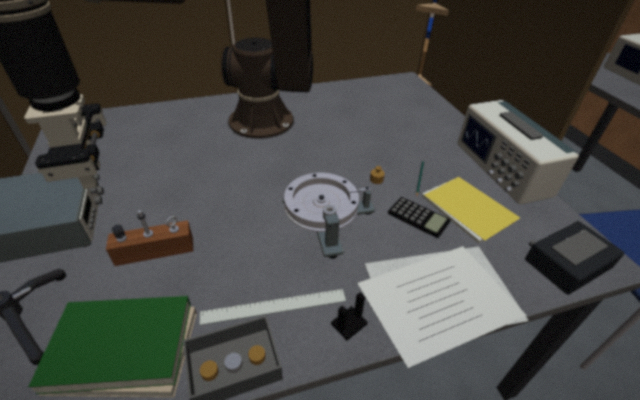

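Top view: the holes are all 4.36° short of multiples of 60°, so a hole sits under the bush. The line is about 3.8 mm from the pointer tip, inside the 6 mm limit. I'll turn the jaws 15° away from the power supply and come down above the knob.

```bash
python3 -m creep '{"slide":[[0,0,0],[0,0,0.05],[0,0,0.11],[0,0,0.12],[0,0,0.12],[0,0,0.12]],"dr":[[0,0,8],[0,0,15],[0,0,15],[0,0,15],[0,0,15],[0,0,15]],"fingers":[0,0,0,0,0,0]}' 20
python3 - <<'E'
from h import *
st()
s=robot.camera("scene")[:,:,::-1];cv2.imwrite('pics/s8.png',cv2.resize(s[150:280,60:220],None,fx=4.5,fy=4.5,interpolation=2))
t=robot.camera("top")[:,:,::-1];cv2.imwrite('pics/t8.png',cv2.resize(t[150:290,400:600],None,fx=3.6,fy=3.6,interpolation=2))
E
```

```text
time_s: 10.05
ee_pos: [0.5431, -0.4236, 0.0934]
tcp_rot: [0.002, 0.13, 0.992, -0.001]
wrist_force: [-0.0, 0.6, 0.5]
width: 0.044
t 10.05 p [ 0.5431 -0.4236  0.0934] yaw 165.07 z [ 0.0037 -0.0023 -1.    ] F [-0.   0.6  0.5] w 0.044 q [-0.38  0.45 -0.09  0.   -1.03  0.12]
```

View pics/s8.png

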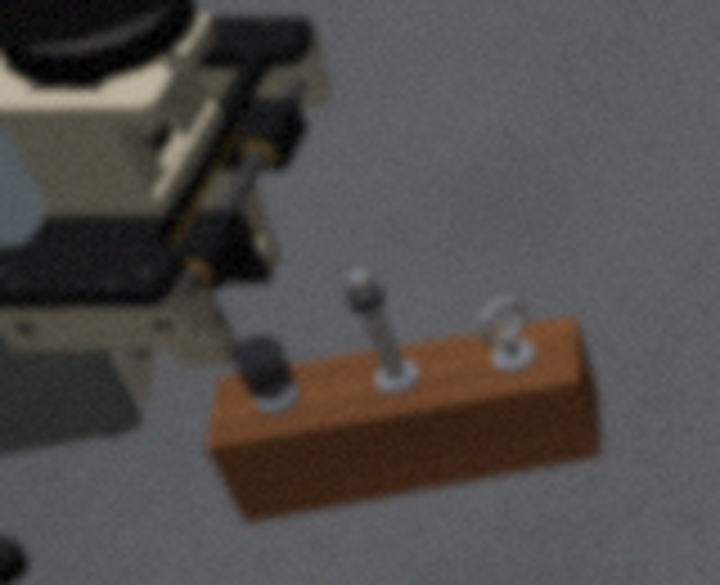

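View pics/t8.png

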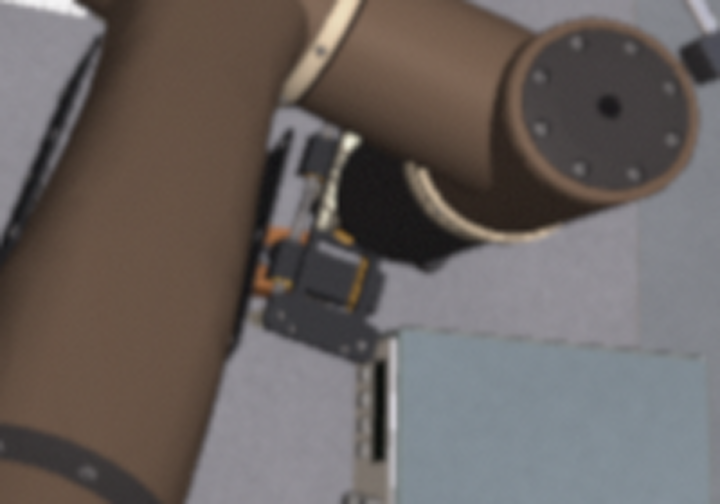

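Run:
```python
from h import *
st()
for z in(.09,.12,.125): print((proj("scene",[.5745,-.432,z])-[60,150])*4.5,(proj("scene",[.5431,-.4236,z])-[60,150])*4.5)
print((proj("scene",[.541,-.4225,.084])-[60,150])*4.5)
go([.541,-.4225,.04],165)
```

```text
t 10.15 p [ 0.5426 -0.4235  0.0928] yaw 165.03 z [ 0.0034 -0.0017 -1.    ] F [-0.  -0.7  0.1] w 0.0442 q [-0.38  0.45 -0.09  0.   -1.03  0.12]
[234.03463026 412.92803063] [257.5603341  364.24911856]
[212.63764332 370.38446197] [237.33473662 321.7704159 ]
[208.96946302 363.09102944] [233.87014802 314.49393228]
[264.15441578 369.13483826]
slide [0.002, 0.0005, 0.0528] dr [-0.05, 0.21, 0.03]
```

```bash
python3 -m creep '{"slide":[[0,0,0.02],[0,0,0.04],[0,0,0.052],[0,0,0.052],[0,0,0.052],[0,0,0.052],[0,0,0.052],[0,0,0.052]],"dr":[[0,0,0],[0,0,0],[0,0,0],[0,0,0],[0,0,0],[0,0,0],[0,0,0],[0,0,0]],"fingers":[0,0,0,0,1,1,1,1]}' 20
python3 - <<'E'
from h import *
st()
E
```

```text
time_s: 11.15
ee_pos: [0.5414, -0.423, 0.0389]
tcp_rot: [0.0, 0.13, 0.991, -0.0]
wrist_force: [-1.9, 0.7, 4.4]
width: 0.0214
t 11.15 p [ 0.5414 -0.423   0.0389] yaw 165.02 z [ 4.e-04 -4.e-04 -1.e+00] F [-1.9  0.7  4.4] w 0.0214 q [-0.38  0.5  -0.14  0.   -0.93  0.12]
```

```bash
python3 -m creep '{"slide":[[0,0,-0.01],[0,0,-0.02],[0,0,-0.04],[0,0,-0.06],[0,0,-0.09],[0,0,-0.13],[0,0,-0.16],[0,0,-0.16],[0,0,-0.16]],"dr":[[0,0,0],[0,0,0],[0,0,0],[0,0,0],[0,0,0],[0,0,0],[0,0,0],[0,0,0],[0,0,0]],"fingers":[1,1,1,1,1,1,1,1,1]}' 30
python3 - <<'E'
from h import *
st()
s=robot.camera("scene")[:,:,::-1];cv2.imwrite('pics/s9.png',cv2.resize(s[110:270,40:220],None,fx=3.7,fy=3.7,interpolation=2))
go([.626,.0515,.20],-180,cmd=([.541,-.4225,.198],-195))
E
```

```text
time_s: 12.28
ee_pos: [0.541, -0.4225, 0.198]
tcp_rot: [-0.0, 0.131, 0.991, 0.0]
wrist_force: [0.0, 0.1, -1.5]
width: 0.0211
t 12.28 p [ 0.541  -0.4225  0.198 ] yaw 165.0 z [-1.e-04  7.e-04 -1.e+00] F [ 0.   0.1 -1.5] w 0.0211 q [-0.38  0.38  0.04 -0.   -1.24  0.12]
slide [0.0406, 0.4798, -0.002] dr [0.0, 0.0, -15.0]
```

View pics/s9.png

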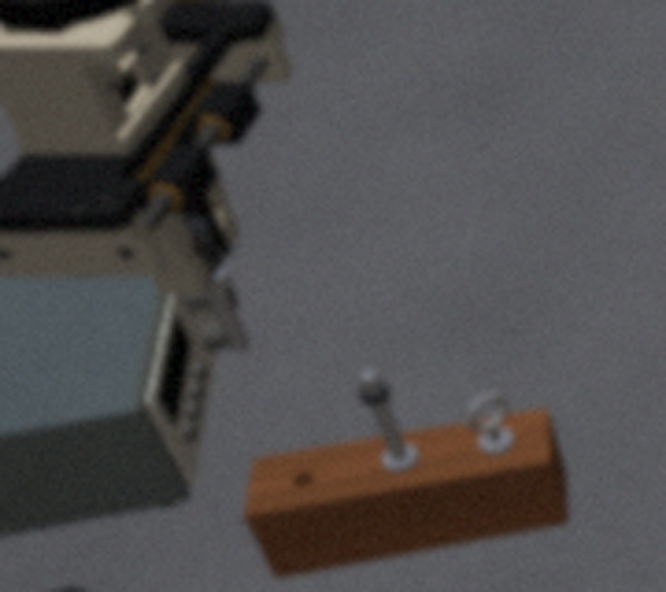

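The pin came out clean and both posts are undisturbed. I'll carry it to a point above the bush.

```bash
python3 -m creep '{"slide":[[0.041,0.48,0],[0.041,0.48,0],[0.041,0.48,0],[0.041,0.48,0],[0.041,0.48,0],[0.041,0.48,0],[0.041,0.48,0],[0.041,0.48,0],[0.041,0.48,0],[0.041,0.48,0],[0.041,0.48,0.02],[0.041,0.48,0.033],[0.041,0.48,0.033],[0.041,0.48,0.033]],"dr":[[0,0,-15],[0,0,-15],[0,0,-15],[0,0,-15],[0,0,-15],[0,0,-15],[0,0,-15],[0,0,-15],[0,0,-15],[0,0,-15],[0,0,-15],[0,0,-15],[0,0,-15],[0,0,-15]],"fingers":[1,1,1,1,1,1,1,1,1,1,1,1,1,1]}' 30
python3 - <<'E'
from h import *
st()
s=robot.camera("scene")[:,:,::-1];cv2.imwrite('pics/scene10.png',s);cv2.imwrite('pics/s10.png',cv2.resize(s[130:240,270:390],None,fx=5.4,fy=5.4,interpolation=2))
t=robot.camera("top")[:,:,::-1];cv2.imwrite('pics/t10.png',cv2.resize(t[130:260,240:400],None,fx=4.5,fy=4.5,interpolation=2))
for z in (.11,.1385,.1865): print(z,(proj("scene",[.626,.0518,z])-[270,130])*5.4)
E
```

```text
time_s: 14.08
ee_pos: [0.6262, 0.0509, 0.1658]
tcp_rot: [0.0, 0.0, 1.0, -0.0]
wrist_force: [0.4, -1.2, -1.8]
width: 0.0212
t 14.07 p [0.6262 0.0509 0.1658] yaw 179.98 z [ 6.e-04 -2.e-04 -1.e+00] F [ 0.4 -1.2 -1.8] w 0.0212 q [ 0.39  0.3  -0.14  0.   -1.13 -0.39]
0.11 [323.11262911 426.79274934]
0.1385 [325.80813553 377.83320282]
0.1865 [330.62100349 290.41518302]
```

View pics/s10.png

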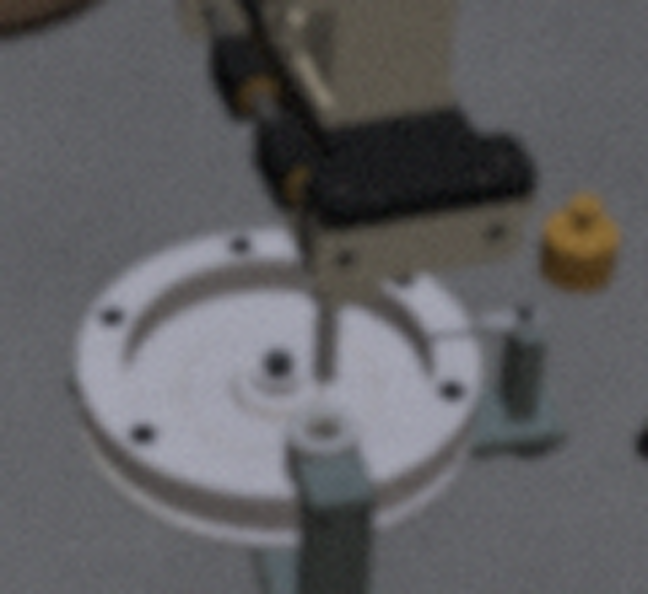

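View pics/t10.png

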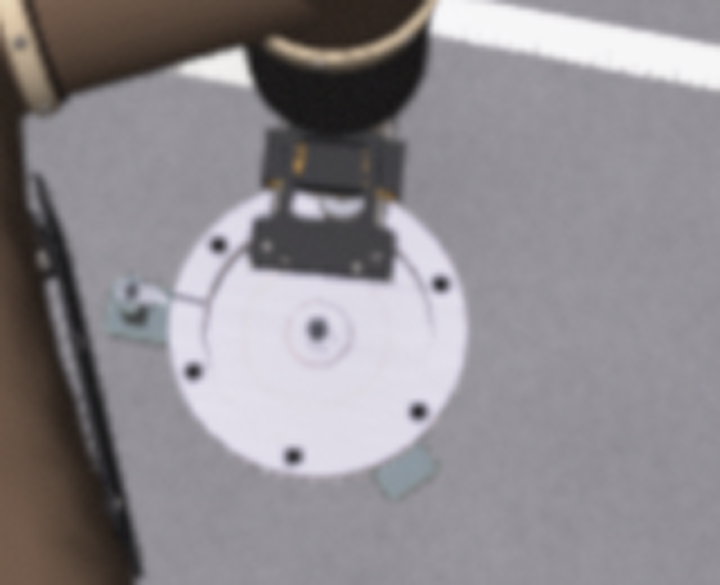

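Both predictions match the scene view: pin end at (325,378), bush mouth at (324,427). I'll come down into the bush with a light grip.

```bash
python3 -m creep '{"slide":[[0,0.0005,0.01],[0,0.0005,0.02],[0,0.0005,0.025],[0,0.0005,0.028],[0,0.0005,0.031],[0,0.0005,0.034],[0,0.0005,0.037],[0,0.0005,0.04],[0,0.0005,0.04]],"dr":[[0,0,0],[0,0,0],[0,0,0],[0,0,0],[0,0,0],[0,0,0],[0,0,0],[0,0,0],[0,0,0]],"fingers":[1,1,1,1,1,1,1,1,1]}' 10
python3 - <<'E'
from h import *
st()
E
```

```text
time_s: 15.3
ee_pos: [0.6257, 0.0519, 0.125]
tcp_rot: [-0.0, -0.0, 1.0, -0.0]
wrist_force: [0.5, -0.0, -1.1]
width: 0.0217
t 15.3 p [0.6257 0.0519 0.125 ] yaw -179.99 z [-4.e-04 -1.e-04 -1.e+00] F [ 0.5 -0.  -1.1] w 0.0217 q [ 0.39  0.33 -0.19 -0.   -1.04 -0.39]
```

```bash
python3 -m creep '{"slide":[[0,0,0.003],[0,0,0.006],[0,0,0.009],[0,0,0.012],[0,0,0.015],[0,0,0.015]],"dr":[[0,0,0],[0,0,0],[0,0,0],[0,0,0],[0,0,0],[0,0,0]],"fingers":[1,1,1,1,1,1]}' 10
python3 - <<'E'
from h import *
st()
E
```

```text
time_s: 16.05
ee_pos: [0.6257, 0.0518, 0.1099]
tcp_rot: [-0.0, -0.0, 1.0, -0.0]
wrist_force: [0.1, -0.4, -0.9]
width: 0.0217
t 16.05 p [0.6257 0.0518 0.1099] yaw -179.99 z [-6.e-04 -2.e-04 -1.e+00] F [ 0.1 -0.4 -0.9] w 0.0217 q [ 0.39  0.35 -0.21 -0.   -1.01 -0.39]
```

Free in the bush. I'll release it here and let it drop.

```bash
python3 -m creep '{"slide":[[0,0,0],[0,0,0],[0,0,0],[0,0,-0.02],[0,0,-0.05],[0,0,-0.09],[0,0,-0.09]],"dr":[[0,0,0],[0,0,0],[0,0,0],[0,0,0],[0,0,0],[0,0,0],[0,0,0]],"fingers":[0,0,0,0,0,0,0]}' 10
python3 - <<'E'
from h import *
st()
s=robot.camera("scene")[:,:,::-1];cv2.imwrite('pics/s11.png',cv2.resize(s[130:240,270:390],None,fx=5.4,fy=5.4,interpolation=2))
for z in (.152,.134): print(z,(proj("scene",[.626,.0518,z])-[270,130])*5.4)
E
```

```text
time_s: 16.92
ee_pos: [0.628, 0.0523, 0.2043]
tcp_rot: [0.003, -0.0, 1.0, 0.001]
wrist_force: [0.2, 0.6, -0.6]
width: 0.0442
t 16.93 p [0.628  0.0523 0.2043] yaw -179.96 z [ 0.0066  0.0016 -1.    ] F [ 0.2  0.6 -0.6] w 0.0442 q [ 0.39  0.28 -0.09  0.   -1.2  -0.39]
0.152 [327.12600565 353.89620785]
0.134 [325.37481624 385.70375207]
```

View pics/s11.png

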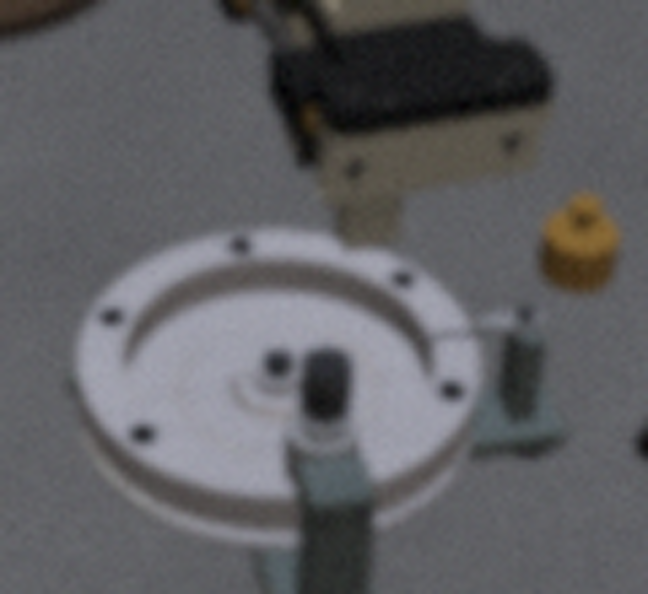

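The knob centre is at (326,385), against a prediction of (325,386) for fully home and 354 for standing, so the pin dropped in. I'll back away for a clear check from both views.

```bash
python3 -m creep '{"slide":[[0,-0.06,-0.03],[0,-0.12,-0.03],[0,-0.18,-0.03],[0,-0.24,-0.03],[0,-0.25,-0.03],[0,-0.25,-0.03],[0,-0.25,-0.03]],"dr":[[0,0,0],[0,0,0],[0,0,0],[0,0,0],[0,0,0],[0,0,0],[0,0,0]],"fingers":[0,0,0,0,0,0,0]}'
python3 - <<'E'
from h import *
st()
s=robot.camera("scene")[:,:,::-1];t=robot.camera("top")[:,:,::-1]
cv2.imwrite('pics/fs.png',s);cv2.imwrite('pics/ft.png',t)
cv2.imwrite('pics/f.png',np.hstack([cv2.resize(s[160:260,275:385],None,fx=3.6,fy=5,interpolation=2),cv2.resize(t[150:250,255:365],None,fx=3.6,fy=5,interpolation=2)]))
E
```

```text
time_s: 17.85
ee_pos: [0.6259, -0.197, 0.2298]
tcp_rot: [-0.0, -0.001, 1.0, 0.0]
wrist_force: [0.1, 1.1, 0.0]
width: 0.0437
t 17.85 p [ 0.6259 -0.197   0.2298] yaw -179.94 z [-5.e-04  3.e-04 -1.e+00] F [0.1 1.1 0. ] w 0.0437 q [-0.01  0.31  0.02 -0.   -1.28  0.01]
```

View pics/f.png

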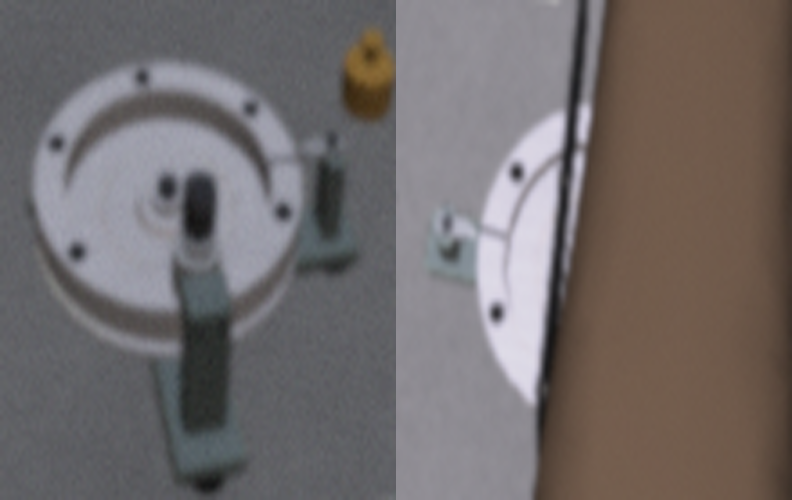

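View pics/ft.png

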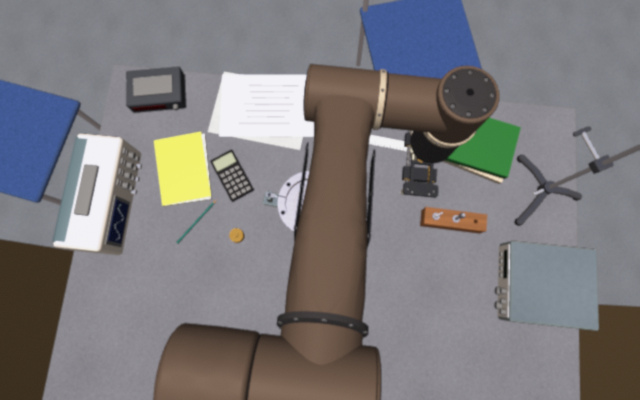

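Run:
```python
from h import *
t=cv2.imread("pics/ft.png",0);c=np.array([.5422,.0582])
z=lambda p:(255+(p[0]-396+.5)/3.6-.5,150+(p[1]+.5)/5-.5)
for p in[(517,172),(496,313)]:
    d=plane("top",darkc(t,*z(p)),.08)[:2]-c;print(np.hypot(*d),np.degrees(np.arctan2(d[1],d[0])))
p=plane("top",z((478,232)),.08)[:2];d=p-c;print("line",np.hypot(*d),np.degrees(np.arctan2(d[1],d[0])))
st();print(robot.job_done())
```

```text
0.08403990146745056 55.681248755912904
0.08395342208708374 115.64106510997263
line 0.09627403846877794 84.6265340375622
t 17.95 p [ 0.6261 -0.1967  0.2303] yaw -179.89 z [ 0.e+00  1.e-04 -1.e+00] F [ 0.  -0.9  1.2] w 0.0439 q [-0.01  0.31  0.02 -0.   -1.28  0.01]
the job is handed in; nothing more can be done
None
```

I turned the wheel about 55° clockwise by its rim, dropped the locking pin through the bush into the rim hole, and handed the job in at about 18 s. No easing to and fro was needed: I had turned the wheel so that a hole, not the line, sat exactly under the bush, and the pin fell home on release.

**Last checks:**
- **Pin:** in the scene view the knob centre was about 1 pixel from where fully home should appear and about 5 pixels from where standing on the rim would. The collar looked seated on the bush. I had no clear top view of the pin because the arm was in the way.
- **Line:** I estimate it is 1–4 mm from the pointer tip, within the 8 mm limit. The line readings spread by about 2°. The holes were at the same angles before and after the pin went in.
- **Other things:** the posts, calculator, brass mass, ruler and notepad looked undisturbed in the pictures; I did not measure them. The gripper was open and clear of everything.

**What disagreed:** in the images the fingertips were about 30 mm higher than the reported tool position. Because of this, my first pinch closed above the rim on nothing. I corrected for that offset from then on.

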